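# Switch the cell test stand off, load the cell, switch it on again

## Robot

A 7-joint arm with a two-finger parallel gripper is mounted at the origin on a cart in front of the work surface, level with it; the furniture and walls round the work are solid. World frame = base frame: x ahead of the robot, y to its left, z up, the work surface at z = 0. Lengths are in m, angles in rad, forces in N, time in s.
With the tool pointing down it reaches from about 0.4 to 0.875 m from the base axis. Payload 4.4 kg.
Tool frame: the origin (TCP) lies at the very end of the fingers, on their centre line; the grasp point (between the pads) lies 19 mm behind it; z points along the fingers, y is the line along which they close (so a half turn about z gives the same grasp; the last joint's range is limited). The gripper opens to 85 mm and grips with 20 to 120 N. Pads are 22 mm wide; open, the fingers measure 114 mm over their backs; the gripper's body (76 mm by 85 mm) begins 54 mm behind the grasp point. The pads swing forward as they close: fully open they stand 13 mm farther back than shut.
Start: joints at [-1.335, 0.628, 0.038, 1.517, -0.027, 0.996, -0.02], TCP at [0.193, 0.621, 0.231] pointing down, gripper open.
Joint ranges: [-3.06, 3.06], [-0.37, 2.12], [-1.25, 1.32], [0.18, 2.47], [-1.1, 4.24], [0.23, 1.98], [-2.94, 2.94]. Speed limits (rad/s): [2.57, 2.57, 3.14, 3.14, 3.14, 3.14, 3.14].

## Interface

Orientations are given as a 3x3 rotation matrix whose columns are the frame's x, y, z axes.
In Python, from rig import arm gives the robot as it stands. The module is installed in compiled form; this text tells all that it offers.
- The arm moves only by the tool servo_tool, never from a script. Its argument "motion" is a list of rows, each a list of 6 numbers: the shift along the tool's x, y, z in units of 100 mm (1.0 is 100 mm), then the turn, a rotation vector about the tool's x, y, z in units of 45 degrees (1.0 is 45 degrees). In form: [[dx, dy, dz, ax, ay, az], ...]. A call has 1 to 5 rows; each row is the pose to reach, as a shift and turn from the pose commanded when the call began, along the tool's axes at that moment; what a row does not reach only later rows make up. A row lasts 1/12 s, in which the tool goes at most 41.7 mm and 7.16 degrees, less where a joint would pass 70% of its speed; a pose out of reach is approached as far as the arm can. A call with a number of a shift or a turn outside -1 to 1 is refused whole. A call with a gripper value outside its range is refused whole. "hand" is the opening, from 0 (shut) to 1 (fully open), set as the call begins (left out, the last holds). The fingers move at their own pace and stop on an object; the grip force is fixed at half the most. Time passes only in rows, so rows that repeat a pose let the fingers close. It gives the time, the measured TCP pose, the force, the opening and the grip force at its end, in the units of the state.
- arm.get_obs(): the state, without advancing time (a new reading comes with each control period).
- arm.read_camera(name): name is "scene" or "top" or "wrist"; returns (picture, depth): 384x512x3 uint8, red, green, blue; 384x512 float32, m along the optical axis (not along the pixel's ray), 0 where there is no reading.
- arm.camera_info(name): a dict with "fovy" (degrees; the focal length in pixels is half the picture's height over the tangent of half this angle, whatever the lens; pixels are square), "cx", "cy" (the principal point, pixels), "dist" ([k1, k2, p1, p2, k3] as OpenCV has them; the pictures are not rectified), "origin" and "attitude" of the camera in the world. Camera axes: x right, y up, looking along -z (the intrinsics and any distortion apply to the point x, -y, -z); pixel columns grow to the right and rows downward; lengths in m; the calibration is good to about 2 mm. A picture is of the moment at which its call begins: read the wrist's pose just before it. camera_info takes no time and is no camera call; for the wrist camera it gives the pose at the moment of the call.
- arm.sign_off(): hands the job in; it is judged then, once.
The state is a dict: "t": time; "joints": joint angles; "qvel": joint speeds; "effort": joint torques, N m; "tcp_pos": TCP position; "orientation": TCP orientation; "wrist_force": force on the tool from outside, world axes, zero at the start; "ft_torque": the same for the moment, N m; "gripper_width": opening from 0.0 (shut) to 1.0 (fully open); "grip_force": force on a finger pad.
Only numpy, scipy, OpenCV 4.12 (cv2) and the standard library are available. Lean on these libraries where they do the work, as an engineer would, in place of code of your own. Each camera call takes 0.05 s, during which the arm holds its last target. There are 200 camera calls.

## Task

The small test stand is live but its cell holder is empty. Turn its red rotary isolator fully off (pointer to the red dot), then lay the orange cell from the blue tray flat into the black holder, gold end at the red end wall, and let go of it; only then turn the isolator fully on again (pointer to the green dot). Leave the black cell and the paint pots where they are.

Things in the scene. Friction and masses are not known exactly. Their poses are not given: they have to be found in the camera images.
- stand: fixed test stand: plywood base 100 (x) x 150 (y) x 6 mm; origin at the centre of its underside, x away from the operator, y left, z up. Left half: grey box 75 x 70 mm centred at y = +37 mm, 24 mm high in front, 57 mm at the back (above the worktop), its top sloping 27 degrees up and away, with the isolator in the middle. Right half: black cell holder centred at y = -45 mm
- isolator (a joint): angle of the isolator handle, rad: 0 = on (pointer up the slope, to the green dot; the start), 1.571 = off (pointer left, to the red dot at +y of the stand). Off is anticlockwise, on clockwise, facing the panel. Stops at both ends; an over-centre spring snaps it to the nearer end (about 0.05 Nm, zero half way)
- isolator_grip (a point): point on the handle's axis, 17 mm out from the panel. z: out of the panel along the turning axis, 27 degrees from vertical, leaning to the operator; x: pointer direction along the grip bar, turning with it. Red bar, white line on its pointer half, 42 mm long, 12 wide, reaching 4 to 28 mm above the panel, on a black disc of 19 mm radius whose face is 6 mm above the panel
- tray: blue plastic tray on 8 mm feet, fixed, 84 (x) x 149 (y) mm, rim 30 mm above the worktop, walls 3 mm; two compartments side by side in y, each about 78 x 70 mm, floor 11 mm above the worktop. Origin at the centre of its underside (worktop level), x away from the robot
- cell_orange: the orange AA cell, 50 x 14 x 14 mm, 23 g, lying in either compartment of the tray; origin at the middle of its underside, x along it towards the gold end, z up. It lies with the gold end roughly away from the robot
- gold_end (a point): centre of the gold end face of the orange cell, 25 mm along x and 7 mm above the cell's origin
- holder_floor (a point): centre of the floor of the black holder, 9 mm above the worktop; axes as the stand's. Trough along x, inside 57 mm long between end walls 12 mm high and 17.5 mm wide between side rails 4 mm thick and 5 mm high (above the floor; fingers can hold the upper 9 mm of a cell in it). Red end wall at +x, black one at -x
- cell_black: black AA cell of the same size in the other compartment; to be left alone
- pot_red: paint pot with red lid, 33 mm across, 34 mm high, standing right of the stand; origin at the centre of its underside; to be left alone
- pot_green: paint pot with green lid, same size, standing left of the stand, in front of the tray; origin at the centre of its underside; to be left alone
Not all that is in view belongs to the job. Leave any purple look-alike of the cell_orange alone.

How it is judged:
By the outcome, as a careful person would: the job done as asked, in the order asked, and still so for the second after the job is handed in, with the robot touching nothing.
It also fails if it takes over 56 s, if anything falls off the work surface, if the arm or the gripper's body presses on something with over 40 N, if the wrist force passes 120 N, or if a joint passes its speed limit or range.

## Working session

There is one attempt and no reset: what is moved stays moved. The work goes in short steps, Python scripts to look and compute and a tool call to move; the robot and the scene stay as the last step left them, time stands still between calls to the robot, and variables do not carry over. Pictures are saved under pics/ and viewed, at most 10 in all, crops included, and the job is handed in when it is done.

Besides the shell and the picture viewer there is one more tool, called after "Request:" as name(argument=value, ...) on one line, values as JSON. servo_tool: Moves the arm, as the interface text tells. Shifts and turns lie within -1 to 1; 1 stands for 100 mm of shift or 45 degrees of turn. Its arguments: {"type":"object","properties":{"motion":{"type":"array"},"hand":{"type":"number"}},"required":["motion"]}

```bash
mkdir -p pics; cat > h.py <<'E'
from rig import arm
import numpy as np, cv2
def cam(n):
    i=arm.camera_info(n); p,d=arm.read_camera(n); return i,p,d
def K(i,h=384):
    f=h/2/np.tan(np.radians(i['fovy'])/2); return np.array([[f,0,i['cx']],[0,f,i['cy']],[0,0,1]])
def ray(i,px):
    u=cv2.undistortPoints(np.array(px,float).reshape(-1,1,2),K(i),np.array(i['dist'],float)).reshape(-1,2)
    d=np.c_[u[:,0],-u[:,1],-np.ones(len(u))]@np.array(i['attitude']).T
    return np.array(i['origin']),d
def plane(i,px,z):
    o,d=ray(i,px); return o+d*((z-o[2])/d[:,2])[:,None]
def dep(i,px,D):
    o,d=ray(i,px); px=np.array(px,int).reshape(-1,2); return o+d*D[px[:,1],px[:,0]][:,None]
def save(n,p): cv2.imwrite('pics/'+n,p[...,::-1])
E
python3 - <<'E'
from h import *
np.set_printoptions(precision=4,suppress=True)
ps=[]
for n in('scene','top','wrist'):
    i,p,d=cam(n); print(n,i); np.savez(n,p=p,d=d); ps.append(p)
save('a.png',np.vstack([cv2.resize(np.hstack(ps[:2]),(800,300)),cv2.resize(np.hstack([ps[2],ps[2]*0]),(800,300))]))
o=arm.get_obs();print(o)
E
```

```text
scene {'fovy': 52.43938943685274, 'cx': 253.91809525246757, 'cy': 189.8886210359242, 'dist': array([-0.056,  0.   ,  0.   ,  0.   ,  0.   ]), 'origin': array([-0.0045,  0.3225,  0.4844]), 'attitude': array([[-0.551 ,  0.4227, -0.7196],
       [-0.8345, -0.2873,  0.4702],
       [-0.008 ,  0.8595,  0.511 ]])}
top {'fovy': 42.99421581134379, 'cx': 252.39080717253447, 'cy': 194.12733842513907, 'dist': array([0.0432, 0.    , 0.    , 0.    , 0.    ]), 'origin': array([ 0.3909, -0.0431,  0.9111]), 'attitude': array([[-0.0209,  0.9721, -0.2337],
       [-0.9998, -0.0191,  0.01  ],
       [ 0.0052,  0.2338,  0.9723]])}
wrist {'fovy': 65.69843347610202, 'cx': 256.72452724206033, 'cy': 191.26250097155028, 'dist': array([-0.0227,  0.    ,  0.    ,  0.    ,  0.    ]), 'origin': array([0.121 , 0.6409, 0.3737]), 'attitude': array([[ 0.2977, -0.9138, -0.2764],
       [ 0.9546,  0.2844,  0.0882],
       [-0.002 , -0.2901,  0.957 ]])}
{'t': 0.15, 'joints': array([-1.3348,  0.6291,  0.0384,  1.5181, -0.027 ,  0.9963, -0.02  ]), 'qvel': array([ 0.0004, -0.0004, -0.0037, -0.0047,  0.0007, -0.0011,  0.0008]), 'effort': array([  0.0019, -56.3791,   1.2284, -19.3648,   0.0113,   0.0074,
         0.    ]), 'tcp_pos': array([0.193 , 0.6202, 0.2306]), 'orientation': array([[-0.9548,  0.2972, -0.0005],
       [ 0.2972,  0.9548, -0.0014],
       [ 0.    , -0.0015, -1.    ]]), 'wrist_force': array([-0.0008,  0.2961, -0.0999]), 'ft_torque': array([-0.0255,  0.0159,  0.0087]), 'grip_force': 0.0, 'gripper_width': 0.9998006250629459}
```

View pics/a.png

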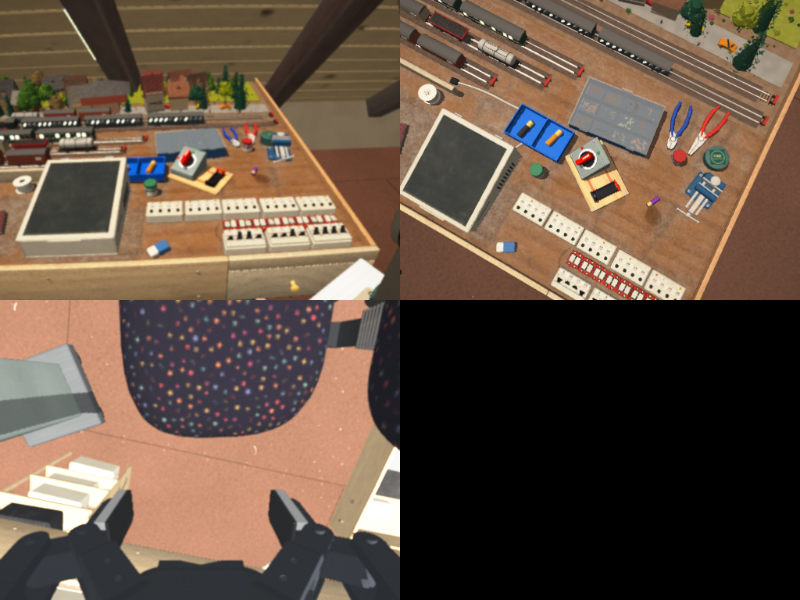

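The scene picture shows the tray, stand and pots in the middle of the bench. In the top view at full 512-pixel scale, the candidates are:
- the cell in the tray's right compartment, about (194,168), which looks orange
- the cell in the left compartment, about (160,160), which looks black
- a purple look-alike standing alone, about (325,257)

By the description I choose the right-compartment cell, and I'll check it in a close crop.

```bash
python3 - <<'E'
from h import *
p=np.load('top.npz')['p']; s=np.load('scene.npz')['p']
a=cv2.resize(p[120:280,120:320],(800,640),interpolation=cv2.INTER_CUBIC)[:,:]
a=cv2.resize(a,(750,600)); save('b.png',a)
E
```

```text
(no output)
```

View pics/b.png

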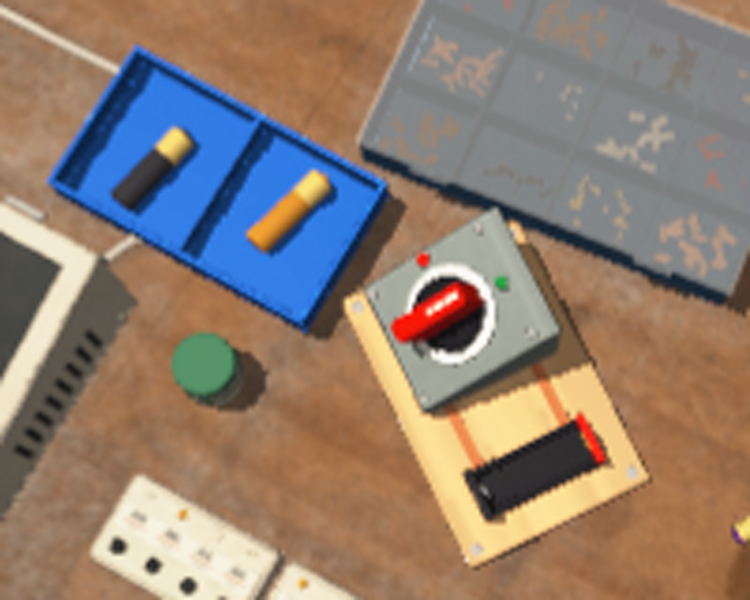

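The crop confirms it: in the tray, the orange cell has its body end at crop (265,240) and gold end at (318,182), and the black cell is at (152,168). The isolator pointer is up-slope near the green dot (502,283). The holder's red wall is at (592,438). Next I measure.

```bash
cat > m.py <<'E'
from h import *
np.set_printoptions(precision=4,suppress=True)
i=arm.camera_info('top'); T=np.load('top.npz'); p,D=T['p'],T['d']
c=lambda x,y:[x/3.75+120,y/3.75+120]
C=plane(i,[c(345,300),c(470,565),c(648,480)],.006)
ex=C[2]-C[1]; ey=C[0]-C[1]; print('sides',np.linalg.norm(ex),np.linalg.norm(ey))
print('yaw',np.degrees(np.arctan2(ex[1],ex[0])),np.degrees(np.arctan2(ey[1],ey[0]))-90)
print('stand centre',(C[0]+C[2])/2)
hsv=cv2.cvtColor(p,cv2.COLOR_RGB2HSV)
def blob(m,box):
    M=np.zeros(m.shape,np.uint8);x0,y0,x1,y1=[int(v) for v in box];M[y0:y1,x0:x1]=m[y0:y1,x0:x1]
    n,l,st,ce=cv2.connectedComponentsWithStats(M); k=1+np.argmax(st[1:,4]); return (l==k).astype(np.uint8),ce[k],st[k]
def box(a,b,c_,d): return (*c(a,b),*c(c_,d))
H,S,V=hsv[...,0].astype(int),hsv[...,1],hsv[...,2]
m,ce,st=blob((H>8)&(H<32)&(S>90)&(V>120),box(230,150,345,265))
ys,xs=np.nonzero(m); r=cv2.minAreaRect(np.c_[xs,ys].astype(np.float32)); print('cell',ce,st,r)
B=plane(i,cv2.boxPoints(r),.021); print('cell centre',B.mean(0),B, 'depthz',dep(i,[ce],D))
q=plane(i,np.c_[xs,ys],.021)[:,:2]; w=np.linalg.svd(q-q.mean(0),full_matrices=0)[2][0]; print('yaw cell',np.degrees(np.arctan2(w[1],w[0])))
red=((H<6)|(H>174))&(S>150)&(V>90)
m,ce,st=blob(red,box(370,270,500,360)); ys,xs=np.nonzero(m); P=dep(i,np.c_[xs,ys],D); print('handle',st,np.median(P,0),P.max(0),P.min(0))
m,ce,st=blob(red,box(570,400,620,480)); ys,xs=np.nonzero(m); P=dep(i,np.c_[xs,ys],D); print('redwall',ce,plane(i,[ce],.017),np.median(P,0))
m,ce,st=blob((V<75),box(455,405,610,525)); print('holder dark',ce,st,plane(i,[ce],.012))
m,ce,st=blob((H>100)&(H<125)&(S>150),box(40,30,400,345)); ys,xs=np.nonzero(m); P=dep(i,np.c_[xs,ys],D)
r=cv2.minAreaRect(np.c_[xs,ys].astype(np.float32)); R=plane(i,cv2.boxPoints(r),.025); print('tray',R,R.mean(0))
for n,(x,y) in dict(tray_rim=(265,120),panel=(400,300),panel2=(530,330),floor=(230,300),shelf=(520,120),pot=(205,365),plank=(200,500)).items(): print(n,dep(i,[c(x,y)],D))
E
python3 m.py
```

```text
sides 0.09751742463970423 0.1476607328421997
yaw -65.8317220715152 -65.56465512033863
stand centre [ 0.5513 -0.0503  0.006 ]
cell [196.4088 175.8239] [186 166  22  21 159] ((196.5819549560547, 175.62350463867188), (6.189601421356201, 25.538196563720703), 46.97493362426758)
cell centre [0.6431 0.0526 0.021 ] [[0.6308 0.0742 0.021 ]
 [0.6644 0.0391 0.021 ]
 [0.6553 0.0311 0.021 ]
 [0.6218 0.0661 0.021 ]] depthz [[0.6412 0.0525 0.0259]]
yaw cell 133.7673258596177
handle [224 195  25  16 169] [ 0.5778 -0.0205  0.0644] [ 0.5964 -0.0006  0.0765] [ 0.5672 -0.0437  0.0292]
redwall [277.0857 236.9714] [[ 0.5236 -0.0961  0.017 ]] [ 0.5229 -0.096   0.0216]
holder dark [261.1643 244.9738] [244 232  35  26 420] [[ 0.51   -0.0665  0.012 ]]
tray [[0.6565 0.1737 0.025 ]
 [0.7343 0.1344 0.025 ]
 [0.6531 0.0005 0.025 ]
 [0.5782 0.0418 0.025 ]] [0.6555 0.0876 0.025 ]
tray_rim [[0.6865 0.0629 0.0317]]
panel [[ 0.5919 -0.0043  0.0325]]
panel2 [[ 0.5702 -0.0673  0.0579]]
floor [[0.6008 0.0836 0.0013]]
shelf [[ 0.6839 -0.0657  0.0323]]
pot [[0.5607 0.0905 0.0355]]
plank [[0.4993 0.097  0.0012]]
```

```bash
cat > g.py <<'E'
from h import *
from scipy.spatial.transform import Rotation as Ro, Slerp
np.set_printoptions(precision=4,suppress=True)
yaw=np.radians(-65.7); ex=np.array([np.cos(yaw),np.sin(yaw),0]); ey=np.array([-ex[1],ex[0],0]); ez=np.array([0,0,1.])
S0=np.array([.551,-.050,0]); s,c=np.sin(np.radians(27)),np.cos(np.radians(27))
n=-s*ex+c*ez; up=c*ex+s*ez; P0=S0+.037*ey+.0405*ez
def toolR(z,y): return np.c_[np.cross(y,z),y,z]
def now(): o=arm.get_obs(); return np.array(o['tcp_pos']),np.array(o['orientation'])
def plan(way,start=None,nd=2):
    p,R=start or now()
    for P,G in way:
        rv=(Ro.from_matrix(R).inv()*Ro.from_matrix(G)).as_rotvec()
        N=int(np.ceil(max(np.abs(R.T@(P-p)).max()/.0999,np.linalg.norm(P-p)/.124,np.degrees(np.linalg.norm(rv))/35)-1e-9)) or 1
        sl=Slerp([0,1],Ro.from_matrix([R,G])); p0=p
        for k in range(1,N+1):
            d=np.round(R.T@(p0+(P-p0)*k/N-p)/.1,nd); a=np.round((Ro.from_matrix(R).inv()*sl(k/N)).as_rotvec()/(np.pi/4),nd)
            rows=max(np.linalg.norm(d)*100/41.7,np.linalg.norm(a)*45/7.16)
            p=p+R@d*.1; R=R@Ro.from_rotvec(a*np.pi/4).as_matrix()
            print([*map(float,d),*map(float,a)],'rows %.2f'%rows)
        print('   at',p,'err mm',(P-p)*1e3)
    return p,R
E
python3 - <<'E'
from g import *
R=toolR(-n,ey); Rd=toolR(-ez,ey)
plan([(P0+.10*n+.03*ez,R)])
E
```

```text
[-0.9, -0.79, 0.12, 0.04, -0.09, 0.18] rows 2.89
[-0.99, -0.65, 0.21, 0.04, -0.1, 0.17] rows 2.88
[-1.04, -0.51, 0.31, 0.05, -0.09, 0.18] rows 2.88
[-1.08, -0.35, 0.4, 0.04, -0.1, 0.17] rows 2.89
[-1.09, -0.18, 0.49, 0.04, -0.09, 0.18] rows 2.90
[-1.05, -0.02, 0.57, 0.04, -0.09, 0.18] rows 2.87
   at [0.5658 0.0069 0.1595] err mm [ 0.2107 -0.2653  0.1383]
```

```bash
sed -i 's/\.124/.105/' g.py; python3 - <<'E'
from g import *
plan([(P0+.10*n+.03*ez,toolR(-n,ey))])
E
```

```text
[-0.77, -0.68, 0.1, 0.04, -0.08, 0.15] rows 2.48
[-0.83, -0.58, 0.18, 0.03, -0.08, 0.15] rows 2.47
[-0.89, -0.47, 0.23, 0.04, -0.08, 0.15] rows 2.48
[-0.91, -0.36, 0.31, 0.03, -0.08, 0.15] rows 2.46
[-0.93, -0.24, 0.38, 0.04, -0.08, 0.15] rows 2.48
[-0.93, -0.12, 0.44, 0.04, -0.08, 0.16] rows 2.48
[-0.9, 0.01, 0.49, 0.03, -0.08, 0.15] rows 2.46
   at [0.5658 0.0068 0.1598] err mm [ 0.2549 -0.1476 -0.2132]
```

Request:
servo_tool(motion=[[-0.77,-0.68,0.1,0.04,-0.08,0.15],[-0.77,-0.68,0.1,0.04,-0.08,0.15],[-0.77,-0.68,0.1,0.04,-0.08,0.15]], hand=0.5)

```text
t: 0.4
tcp_pos: [0.2484, 0.5284, 0.2203]
orientation: [[-0.911, 0.41, 0.049], [0.408, 0.911, -0.057], [-0.068, -0.032, -0.997]]
wrist_force: [0.8, -0.5, 0.7]
gripper_width: 0.603
grip_force: 0.0
```

Request:
servo_tool(motion=[[-0.83,-0.58,0.18,0.03,-0.08,0.15],[-0.83,-0.58,0.18,0.03,-0.08,0.15],[-0.83,-0.58,0.18,0.03,-0.08,0.15]])

```text
t: 0.65
tcp_pos: [0.3011, 0.4403, 0.2097]
orientation: [[-0.851, 0.517, 0.093], [0.508, 0.855, -0.106], [-0.134, -0.044, -0.99]]
wrist_force: [0.2, -1.1, 0.0]
gripper_width: 0.5
grip_force: 0.0
```

Request:
servo_tool(motion=[[-0.89,-0.47,0.23,0.04,-0.08,0.15],[-0.89,-0.47,0.23,0.04,-0.08,0.15],[-0.89,-0.47,0.23,0.04,-0.08,0.15]])

```text
t: 0.9
tcp_pos: [0.3547, 0.3531, 0.2006]
orientation: [[-0.777, 0.616, 0.126], [0.596, 0.785, -0.166], [-0.201, -0.054, -0.978]]
wrist_force: [0.7, -0.8, 0.8]
gripper_width: 0.499
grip_force: 0.0
```

Request:
servo_tool(motion=[[-0.91,-0.36,0.31,0.03,-0.08,0.15],[-0.91,-0.36,0.31,0.03,-0.08,0.15],[-0.91,-0.36,0.31,0.03,-0.08,0.15]])

```text
t: 1.15
tcp_pos: [0.4071, 0.2657, 0.1903]
orientation: [[-0.69, 0.707, 0.156], [0.672, 0.706, -0.224], [-0.268, -0.05, -0.962]]
wrist_force: [0.3, -0.4, 0.3]
gripper_width: 0.503
grip_force: 0.0
```

Request:
servo_tool(motion=[[-0.93,-0.24,0.38,0.04,-0.08,0.15],[-0.93,-0.24,0.38,0.04,-0.08,0.15],[-0.93,-0.24,0.38,0.04,-0.08,0.15]])

```text
t: 1.4
tcp_pos: [0.4606, 0.1785, 0.1795]
orientation: [[-0.592, 0.787, 0.173], [0.734, 0.615, -0.288], [-0.333, -0.044, -0.942]]
wrist_force: [-0.1, -1.2, 0.5]
gripper_width: 0.499
grip_force: 0.0
```

Request:
servo_tool(motion=[[-0.93,-0.12,0.44,0.04,-0.08,0.16],[-0.93,-0.12,0.44,0.04,-0.08,0.16],[-0.93,-0.12,0.44,0.04,-0.08,0.16]])

```text
t: 1.65
tcp_pos: [0.5143, 0.0907, 0.1693]
orientation: [[-0.477, 0.86, 0.181], [0.784, 0.51, -0.353], [-0.396, -0.027, -0.918]]
wrist_force: [0.9, -0.3, -0.4]
gripper_width: 0.501
grip_force: 0.0
```

Request:
servo_tool(motion=[[-0.9,0.01,0.49,0.03,-0.08,0.15],[-0.9,0.01,0.49,0.03,-0.08,0.15],[-0.9,0.01,0.49,0.03,-0.08,0.15],[-0.9,0.01,0.49,0.03,-0.08,0.15]])

```text
t: 1.98
tcp_pos: [0.5669, 0.0017, 0.1602]
orientation: [[-0.358, 0.915, 0.185], [0.816, 0.403, -0.415], [-0.455, 0.003, -0.891]]
wrist_force: [0.2, -1.7, 0.6]
gripper_width: 0.499
grip_force: 0.0
```

```bash
python3 - <<'E'
from g import *
o=arm.get_obs(); print(o['t'],o['tcp_pos'],o['joints'],o['gripper_width'])
plan([(P0+.10*n+.03*ez,toolR(-n,ey))])
i,p,d=cam('wrist'); print(i['origin']); np.savez('w1',p=p,d=d,o=i['origin'],a=i['attitude']); save('w1.png',p)
print(R:=now()[1])
E
```

```text
1.9833 [0.5669 0.0017 0.1602] [-0.7037  0.679   0.565   1.9842  0.2605  0.4938 -0.0709] 0.49859812740234816
[0.05, 0.01, -0.02, -0.0, 0.0, -0.01] rows 0.13
   at [0.5657 0.007  0.1597] err mm [ 0.3479 -0.3845 -0.0706]
[0.5125 0.1198 0.2543]
[[-0.3603  0.9142  0.1854]
 [ 0.8158  0.4052 -0.4128]
 [-0.4525  0.0026 -0.8918]]
```

View pics/w1.png

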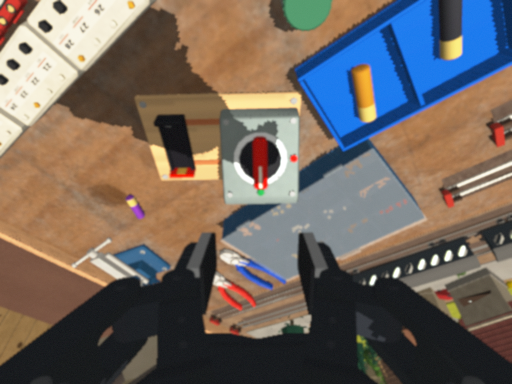

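The wrist view shows the isolator ring around (260,158) with its pointer to the green dot. The orange cell runs from (361,68) to its gold end at (368,118), and the holder is at (175,148) with the red wall at (182,173). I refine from this.

```bash
cat > r.py <<'E'
from g import *
import sys
def ana(f):
    W=np.load(f); i=dict(arm.camera_info('wrist')); i['origin'],i['attitude']=W['o'],W['a']; p,D=W['p'],W['d']
    hsv=cv2.cvtColor(p,cv2.COLOR_RGB2HSV); H,S,V=[hsv[...,k].astype(int) for k in range(3)]
    return i,p,D,H,S,V
def comps(m,amin=30):
    n_,l,st,ce=cv2.connectedComponentsWithStats(m.astype(np.uint8)); return [(st[k],ce[k],l==k) for k in range(1,n_) if st[k,4]>=amin]
def onplane(i,px,q,nn):
    o,d=ray(i,px); return o+d*(((q-o)@nn)/(d@nn))[:,None]
if __name__=='__main__':
    i,p,D,H,S,V=ana('w1.npz')
    m=(S<50)&(V>150); m[:, :225]=0; m[:,295:]=0; m[:125]=0; m[195:]=0
    ys,xs=np.nonzero(m); h=cv2.convexHull(np.c_[xs,ys][(np.hypot(xs-260,ys-158)<27)].astype(np.int32)); e=cv2.fitEllipse(h); print('ring',e)
    q=onplane(i,[e[0]],P0+.001*n,n)[0]-P0; print('ring off ex,up,n mm',1e3*np.array([q@ey,q@up,q@n]))
    for st,ce,mm in comps((H>8)&(H<32)&(S>110)&(V>120)):
        if 345<ce[0]<385 and 55<ce[1]<130:
            ys,xs=np.nonzero(mm); q=plane(i,np.c_[xs,ys],.020)[:,:2]; cc,(a,b),th=cv2.minAreaRect((q*1e3).astype(np.float32)); w=np.linalg.svd(q-q.mean(0),full_matrices=0)[2][0]; w*=np.sign(w[0])
            t=q@w; v=q@[-w[1],w[0]]; print('cell',st,cc,a,b,'yaw',np.degrees(np.arctan2(w[1],w[0])),'mid',((t.min()+t.max())/2*w+(v.min()+v.max())/2*np.array([-w[1],w[0]])))
    for st,ce,mm in comps(((H<6)|(H>174))&(S>150)&(V>70)):
        if ce[0]<200 and 160<ce[1]<185: print('redwall',st,ce,'rel holder(x,y)',[(plane(i,[ce],.021)[0]-S0)@a for a in(ex,ey)])
    pts=[(137,97),(301,94)]; q=plane(i,pts,.006); print('corners rel',[((v-S0)@ex,(v-S0)@ey) for v in q])
    print('panel depth fit'); q=dep(i,[(230,120),(290,120),(230,195),(290,195),(240,125)],D); print([(v-P0)@n*1e3 for v in q])
    print(dep(i,[(175,150)],D), dep(i,[(365,90)],D))
E
python3 r.py
```

```text
ring ((260.5710754394531, 158.84613037109375), (51.06281661987305, 53.86421585083008), 67.54304504394531)
ring off ex,up,n mm [ 0.2371 -4.5502  1.    ]
cell [353  65  22  57 852] (641.6629638671875, 52.15249252319336) 12.452654838562012 53.17774963378906 yaw -44.74035764895421 mid [0.6416 0.0521]
redwall [170 167  24  10 130] [182.3615 172.7154] rel holder(x,y) [np.float64(0.02652027131791885), np.float64(-0.04293578467452635)]
corners rel [(np.float64(-0.04953038244123406), np.float64(-0.07238541974070746)), (np.float64(-0.050410727583450804), np.float64(0.07342655376104085))]
panel depth fit
[np.float64(4.0651503639696145), np.float64(4.62089496478269), np.float64(3.840128274900304), np.float64(4.83464811901148), np.float64(4.562703833683235)]
[[ 0.5091 -0.0758  0.0094]] [[0.6366 0.0573 0.0248]]
```

```bash
python3 - <<'E'
from r import *
i,p,D,H,S,V=ana('w1.npz')
sx=lambda q:np.round(1e3*np.array([(q-P0)@ey,(q-P0)@up,(q-P0)@n]),1)
print('ring',sx(onplane(i,[(260.6,158.8)],P0+.0049*n,n)[0]))
print('panel corners',[sx(v) for v in onplane(i,[(221,110),(299,110),(299,204),(221,204)],P0+.0044*n,n)])
print('ring pts depth',[sx(v) for v in dep(i,[(237,158),(284,158),(260,134),(245,140),(276,140)],D)])
print('handle pts',[sx(v) for v in dep(i,[(260,142),(260,150),(260,160),(260,170),(260,180)],D)])
ys,xs=np.mgrid[112:200:3,224:296:3]; q=np.array([sx(v) for v in dep(i,np.c_[xs.ravel(),ys.ravel()],D)]); k=np.hypot(q[:,0],q[:,1])>26; k&=abs(q[:,2]-4.4)<3
A=np.c_[q[k,:2],np.ones(k.sum())]; print('plane slopes,off',np.linalg.lstsq(A,q[k,2],rcond=None)[0])
E
```

```text
ring [ 0.2 -5.3  4.9]
panel corners [array([-33.4, -47.9,   4.4]), array([ 33.4, -47.3,   4.4]), array([36. , 38. ,  4.4]), array([-37.2,  37.3,   4.4])]
ring pts depth [array([-20.9,  -6.2,   4.6]), array([21.1, -5.9,  5.2]), array([ -0.2, -27.4,   6.1]), array([-13.4, -22.3,   5.4]), array([ 13.8, -22. ,   5.4])]
handle pts [array([ -0.4, -23.7,  30.8]), array([ -0.5, -17.5,  31.7]), array([-0.5, -9.3, 31.3]), array([-0.6, -1.3, 32.2]), array([-0.6,  7.1, 32. ])]
plane slopes,off [ 0.0064 -0.0003  3.679 ]
```

```bash
cat >> g.py <<'E'
P1=P0-.0053*up+.004*n
E
python3 - <<'E'
from g import *
R=toolR(-n,ey); print(now()[0])
plan([(P1+.050*n,R),(P1+.0105*n,R)])
E
```

```text
[0.5661 0.0045 0.1597]
[0.21, 0.01, 0.72, -0.0, -0.0, -0.01] rows 1.80
   at [ 0.5728 -0.0077  0.086 ] err mm [-0.0983 -0.4696  0.1935]
[-0.0, -0.0, 0.4, -0.0, -0.0, 0.0] rows 0.96
   at [ 0.5802 -0.0242  0.0503] err mm [-0.1362 -0.3027  0.6692]
```

Request:
servo_tool(motion=[[0.1,0.01,0.36,0,0,0],[0.21,0.01,0.72,0,0,0],[0.21,0.01,0.72,0,0,0],[0.21,0.01,0.72,0,0,0],[0.21,0.01,0.72,0,0,0]])

```text
t: 2.45
tcp_pos: [0.5731, -0.0038, 0.0874]
orientation: [[-0.364, 0.912, 0.189], [0.815, 0.41, -0.41], [-0.451, 0.004, -0.892]]
wrist_force: [0.0, -0.0, 0.8]
gripper_width: 0.498
grip_force: 0.0
```

```bash
python3 - <<'E'
from g import *
R=toolR(-n,ey); p,Q=now(); print(p,arm.get_obs()['t']); print((Ro.from_matrix(Q).inv()*Ro.from_matrix(R)).as_rotvec()*57.3)
plan([(P1+.0105*n,R)])
E
```

```text
[ 0.5731 -0.0038  0.0874] 2.45
[ 0.1862 -0.1677 -0.1794]
[-0.03, -0.02, 0.42, 0.0, -0.0, -0.0] rows 1.01
   at [ 0.5803 -0.0243  0.0513] err mm [-0.2382 -0.1948 -0.2371]
```

Request:
servo_tool(motion=[[-0.03,-0.02,0.14,0,0,0],[-0.03,-0.02,0.28,0,0,0],[-0.03,-0.02,0.42,0,0,0],[-0.03,-0.02,0.42,0,0,0],[-0.03,-0.02,0.42,0,0,0]])

```text
t: 2.87
tcp_pos: [0.5808, -0.0246, 0.052]
orientation: [[-0.363, 0.912, 0.19], [0.815, 0.41, -0.41], [-0.451, 0.006, -0.892]]
wrist_force: [-0.3, -0.3, 0.1]
gripper_width: 0.499
grip_force: 0.0
```

```bash
python3 - <<'E'
from g import *
p,Q=now(); print(p,'rel',[round(float((p-P1)@a)*1e3,1) for a in (ey,up,n)],arm.get_obs()['wrist_force'])
E
```

```text
[ 0.5808 -0.0246  0.052 ] rel [0.6, 0.8, 11.2] [-0.3259 -0.2604  0.138 ]
```

Request:
servo_tool(motion=[[-0.01,0,0.01,0,0,0],[-0.01,0,0.01,0,0,0],[-0.01,0,0.01,0,0,0],[-0.01,0,0.01,0,0,0]], hand=0)

```text
t: 3.2
tcp_pos: [0.5822, -0.0252, 0.0511]
orientation: [[-0.365, 0.911, 0.191], [0.814, 0.412, -0.409], [-0.452, 0.007, -0.892]]
wrist_force: [-1.1, 2.8, 7.3]
gripper_width: 0.12
grip_force: 61.2
```

Request:
servo_tool(motion=[[0,0,0,0,0,-0.14],[0,0,0,0,0,-0.28],[0,0,0,0,0,-0.42],[0,0,0,0,0,-0.56],[0,0,0,0,0,-0.7]])

```text
t: 3.62
tcp_pos: [0.5831, -0.0245, 0.051]
orientation: [[-0.79, 0.583, 0.193], [0.475, 0.78, -0.408], [-0.388, -0.23, -0.892]]
wrist_force: [2.1, 3.5, 5.3]
gripper_width: 0.121
grip_force: 60.7
```

Request:
servo_tool(motion=[[0,0,0,0,0,-0.14],[0,0,0,0,0,-0.28],[0,0,0,0,0,-0.42],[0,0,0,0,0,-0.56],[0,0,0,0,0,-0.7]])

```text
t: 4.03
tcp_pos: [0.5835, -0.0235, 0.0507]
orientation: [[-0.977, 0.083, 0.194], [-0.003, 0.914, -0.406], [-0.211, -0.398, -0.893]]
wrist_force: [1.6, 3.8, 2.4]
gripper_width: 0.125
grip_force: 60.4
```

Request:
servo_tool(motion=[[0,0,0,0,0,-0.14],[0,0,0,0,0,-0.28],[0,0,0,0,0,-0.42],[0,0,0,0,0,-0.56],[0,0,0,0,0,-0.62]])

```text
t: 4.45
tcp_pos: [0.5834, -0.0225, 0.0502]
orientation: [[-0.903, -0.385, 0.194], [-0.431, 0.807, -0.405], [-0.001, -0.449, -0.894]]
wrist_force: [3.4, 5.1, 0.3]
gripper_width: 0.122
grip_force: 60.4
```

Request:
servo_tool(motion=[[0,0,0,0,0,0],[0,0,0,0,0,0],[0,0,0,0,0,0]], hand=0.45)

```text
t: 4.7
tcp_pos: [0.5801, -0.0272, 0.0499]
orientation: [[-0.907, -0.377, 0.187], [-0.421, 0.808, -0.412], [0.004, -0.452, -0.892]]
wrist_force: [-0.3, 0.4, -0.5]
gripper_width: 0.447
grip_force: 0.0
```

Request:
servo_tool(motion=[[0,0,-0.3,0,0,0],[0,0,-0.7,0,0,0],[0,0,-0.95,0,0,0],[0,0,-0.95,0,0,0]])

```text
t: 5.03
tcp_pos: [0.5641, 0.0155, 0.1381]
orientation: [[-0.906, -0.377, 0.194], [-0.424, 0.809, -0.407], [-0.003, -0.451, -0.893]]
wrist_force: [1.1, 0.5, 0.8]
gripper_width: 0.445
grip_force: 0.0
```

```bash
python3 - <<'E'
from g import *
i,p,d=cam('wrist'); np.savez('w2',p=p,d=d,o=i['origin'],a=i['attitude']); save('w2.png',p)
print(now()[0],arm.get_obs()['t'])
b=np.radians(44.7); y=np.array([np.cos(b),np.sin(b),0])
plan([(np.array([.642,.052,.11]),toolR(-ez,y))])
E
```

```text
[0.5636 0.0138 0.1364] 5.0833
[-0.29, 0.04, 0.08, -0.17, 0.12, 0.51] rows 3.46
[-0.26, 0.15, 0.06, -0.17, 0.12, 0.51] rows 3.46
[-0.19, 0.23, 0.07, -0.18, 0.13, 0.51] rows 3.50
   at [0.6425 0.052  0.1098] err mm [-0.4513  0.0129  0.2004]
```

View pics/w2.png

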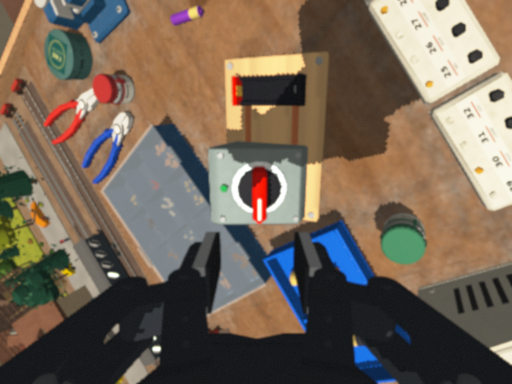

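The wrist view shows the bar at (260,195) with its white line toward +y of the stand, 90° from the green dot at (224,188). The isolator is off. On to the cell.

Request:
servo_tool(motion=[[-0.29,0.04,0.08,-0.17,0.12,0.51],[-0.29,0.04,0.08,-0.17,0.12,0.51],[-0.29,0.04,0.08,-0.17,0.12,0.51],[-0.29,0.04,0.08,-0.17,0.12,0.51]], hand=0.33)

```text
t: 5.42
tcp_pos: [0.5891, 0.0223, 0.1241]
orientation: [[-0.998, -0.0, 0.067], [-0.021, 0.949, -0.314], [-0.063, -0.315, -0.947]]
wrist_force: [0.6, -0.4, -0.9]
gripper_width: 0.33
grip_force: 0.0
```

Request:
servo_tool(motion=[[-0.26,0.15,0.06,-0.17,0.12,0.51],[-0.26,0.15,0.06,-0.17,0.12,0.51],[-0.26,0.15,0.06,-0.17,0.12,0.51],[-0.26,0.15,0.06,-0.17,0.12,0.51]])

```text
t: 5.75
tcp_pos: [0.6149, 0.0346, 0.1148]
orientation: [[-0.922, 0.387, -0.0], [0.381, 0.909, -0.172], [-0.066, -0.158, -0.985]]
wrist_force: [-0.5, -1.6, 0.1]
gripper_width: 0.328
grip_force: 0.0
```

Request:
servo_tool(motion=[[-0.19,0.23,0.07,-0.18,0.13,0.51],[-0.19,0.23,0.07,-0.18,0.13,0.51],[-0.19,0.23,0.07,-0.18,0.13,0.51],[-0.19,0.23,0.07,-0.18,0.13,0.51],[-0.19,0.23,0.07,-0.18,0.13,0.51]])

```text
t: 6.17
tcp_pos: [0.6403, 0.0461, 0.1053]
orientation: [[-0.699, 0.715, -0.007], [0.715, 0.699, -0.001], [0.004, -0.006, -1.0]]
wrist_force: [-0.8, -0.2, 0.6]
gripper_width: 0.328
grip_force: 0.0
```

```bash
python3 - <<'E'
from r import *
i,p,d=cam('wrist'); np.savez('w3',p=p,d=d,o=i['origin'],a=i['attitude']); save('w3.png',p)
print(now()[0],arm.get_obs()['t'])
i,p,D,H,S,V=ana('w3.npz')
for st,ce,mm in comps((H>8)&(H<32)&(S>110)&(V>120),200):
    ys,xs=np.nonzero(mm); q=plane(i,np.c_[xs,ys],.022)[:,:2]; w=np.linalg.svd(q-q.mean(0),full_matrices=0)[2][0]; w*=np.sign(w[0]); u=np.array([-w[1],w[0]])
    t,v=q@w,q@u; print(st,ce,'L',np.ptp(t),'W',np.ptp(v),'yaw',np.degrees(np.arctan2(w[1],w[0])),'mid',(t.min()+t.max())/2*w+np.median(v)*u)
b=np.radians(44.7); y=np.array([np.cos(b),np.sin(b),0])
plan([(np.array([.642,.052,.018]),toolR(-ez,y))])
E
```

```text
[0.6404 0.0477 0.1056] 6.2167
[    0     0   323   215 23345] [155.5029  97.5923] L 0.27152458479049635 W 0.13496828273243217 yaw 60.64916425370012 mid [0.521  0.0334]
[ 300  158  212  125 9749] [408.8594 225.1338] L 0.17501072721174504 W 0.07117047614817473 yaw 67.22754283111357 mid [0.7448 0.1162]
[259 163  16  59 888] [266.5113 191.0687] L 0.04838313008581929 W 0.012172577041224097 yaw -44.88261460023591 mid [0.6412 0.053 ]
[343 164  16  19 282] [350.7872 173.0603] L 0.014802756156616137 W 0.011815500496018094 yaw -40.99958038363508 mid [0.6768 0.1104]
[ 27 215  58  23 537] [ 63.0968 225.8492] L 0.04917361589073066 W 0.01991509568627342 yaw 44.37896516349757 mid [ 0.5358 -0.091 ]
[   0  279   68   73 2876] [ 25.6958 312.8985] L 0.09107020376272867 W 0.06643502766947385 yaw 87.6929761306689 mid [ 0.5638 -0.2001]
[409 284  60  23 680] [440.3103 295.3029] L 0.05266739972596701 W 0.016604658728764488 yaw 56.12078486304601 mid [0.8193 0.0927]
[467 329  45  31 641] [497.0359 344.3713] L 0.057160302454487666 W 0.02730134225058961 yaw 12.513611427814519 mid [0.903  0.0978]
[0.02, 0.05, 0.88, -0.01, -0.0, -0.0] rows 2.11
   at [0.6419 0.0525 0.0176] err mm [ 0.0662 -0.5237  0.4345]
```

View pics/w3.png

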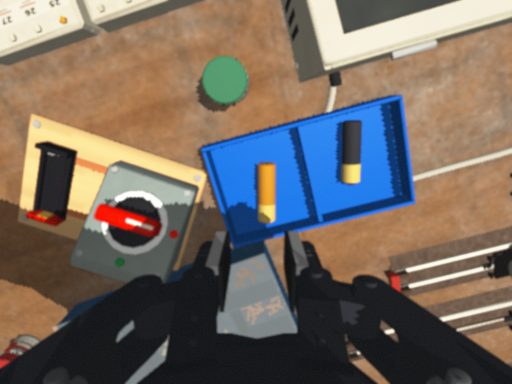

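The view shows the orange cell at (267,191), gold end toward the bottom, clear in its compartment. The pointer's white line faces the red dot at (173,234), so the isolator is off.

Request:
servo_tool(motion=[[0,0,0.2,0,0,0],[0,0,0.4,0,0,0],[0.01,0.01,0.58,0,0,0],[0.01,0.01,0.58,0,0,0],[0.01,0.01,0.58,0,0,0]])

```text
t: 6.63
tcp_pos: [0.6399, 0.0526, 0.0479]
orientation: [[-0.706, 0.708, -0.007], [0.708, 0.706, 0.001], [0.005, -0.004, -1.0]]
wrist_force: [0.7, 0.3, 0.6]
gripper_width: 0.33
grip_force: 0.0
```

```bash
python3 - <<'E'
from g import *
print(now()[0],arm.get_obs()['t'])
b=np.radians(45.1); y=np.array([np.cos(b),np.sin(b),0])
plan([(np.array([.6414,.0527,.018]),toolR(-ez,y))])
E
```

```text
[0.6399 0.0526 0.0479] 6.6333
[-0.01, 0.01, 0.3, -0.01, -0.01, -0.0] rows 0.72
   at [0.6411 0.0526 0.0179] err mm [0.2539 0.1267 0.091 ]
```

Request:
servo_tool(motion=[[-0.01,0.01,0.1,0,0,0],[-0.01,0.01,0.2,0,0,0],[-0.01,0.01,0.3,0,0,0],[-0.01,0.01,0.3,0,0,0]])

```text
t: 6.97
tcp_pos: [0.641, 0.0519, 0.0172]
orientation: [[-0.704, 0.71, -0.007], [0.71, 0.705, 0.001], [0.006, -0.004, -1.0]]
wrist_force: [-0.9, -0.3, -0.9]
gripper_width: 0.331
grip_force: 0.0
```

Request:
servo_tool(motion=[[0,0,0,0,0,0],[0,0,0,0,0,0],[0,0,0,0,0,0],[0,0,0,0,0,0]], hand=0)

```text
t: 7.3
tcp_pos: [0.643, 0.0521, 0.0198]
orientation: [[-0.704, 0.71, -0.002], [0.71, 0.704, 0.002], [0.003, -0.0, -1.0]]
wrist_force: [-0.0, -0.6, 0.1]
gripper_width: 0.139
grip_force: 59.7
```

Request:
servo_tool(motion=[[0,0,-0.2,0,0,0],[0,0,-0.5,0,0,0],[0,0,-0.8,0,0,0],[0,0,-0.8,0,0,0],[0,0,-0.8,0,0,0]])

```text
t: 7.72
tcp_pos: [0.6446, 0.0521, 0.1017]
orientation: [[-0.704, 0.71, 0.002], [0.71, 0.704, 0.002], [0.0, 0.003, -1.0]]
wrist_force: [-0.4, 0.0, -0.4]
gripper_width: 0.139
grip_force: 59.7
```

```bash
python3 - <<'E'
from r import *
i,p,d=cam('wrist'); np.savez('w4',p=p,d=d,o=i['origin'],a=i['attitude']); save('w4.png',p)
p,R=now(); print(p,arm.get_obs()['t'],R[:,0],arm.get_obs()['gripper_width'])
Hc=S0-.045*ey; print(Hc)
plan([(Hc+[0,0,.09],toolR(-ez,ey))])
E
```

```text
[0.6431 0.052  0.1001] 7.7667 [-0.7043  0.7099  0.0027] 0.14319759669490606
[ 0.51   -0.0685  0.    ]
[0.04, -0.9, 0.05, -0.0, -0.0, 0.23] rows 2.16
[-0.12, -0.89, 0.05, -0.0, -0.0, 0.22] rows 2.16
   at [ 0.5098 -0.0687  0.0901] err mm [ 0.2023  0.21   -0.0865]
```

View pics/w4.png

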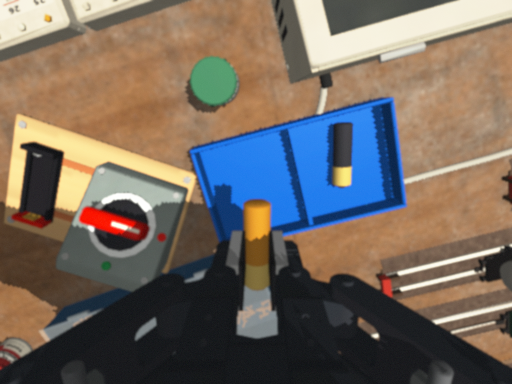

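The cell is gripped (upper end at (257,200)), and the black cell is undisturbed at (342,155). I carry it over the holder.

Request:
servo_tool(motion=[[0.02,-0.45,-0.05,0,0,0.11],[0.04,-0.9,-0.05,0,0,0.23],[0.04,-0.9,-0.05,0,0,0.23]])

```text
t: 8.02
tcp_pos: [0.5682, -0.015, 0.1026]
orientation: [[-0.558, 0.83, -0.014], [0.83, 0.558, -0.003], [0.005, -0.014, -1.0]]
wrist_force: [-1.7, -1.6, -0.9]
gripper_width: 0.14
grip_force: 59.7
```

Request:
servo_tool(motion=[[-0.06,-0.4,0,0,0,0.11],[-0.12,-0.8,0.05,0,0,0.22],[-0.12,-0.89,0.1,0,0,0.22],[-0.12,-0.89,0.15,0,0,0.22],[-0.12,-0.89,0.15,0,0,0.22]])

```text
t: 8.43
tcp_pos: [0.5085, -0.0688, 0.0881]
orientation: [[-0.415, 0.91, -0.006], [0.91, 0.415, 0.002], [0.004, -0.005, -1.0]]
wrist_force: [-0.2, 0.9, -0.7]
gripper_width: 0.143
grip_force: 59.7
```

Request:
servo_tool(motion=[[0,0,0,0,0,0],[0,0,0,0,0,0]])

```text
t: 8.6
tcp_pos: [0.5107, -0.0674, 0.0892]
orientation: [[-0.417, 0.909, -0.003], [0.909, 0.417, 0.002], [0.003, -0.001, -1.0]]
wrist_force: [-0.0, -0.1, -0.2]
gripper_width: 0.143
grip_force: 59.7
```

```bash
python3 - <<'E'
from r import *
i,p,d=cam('wrist'); np.savez('w5',p=p,d=d,o=i['origin'],a=i['attitude']); save('w5.png',cv2.resize(p[60:320,100:420],(738,600),interpolation=cv2.INTER_CUBIC))
p,R=now(); print(p,arm.get_obs()['t'],R)
E
```

```text
[ 0.5106 -0.0675  0.0894] 8.65 [[-0.4172  0.9088 -0.0025]
 [ 0.9088  0.4172  0.0023]
 [ 0.0032 -0.0013 -1.    ]]
```

View pics/w5.png

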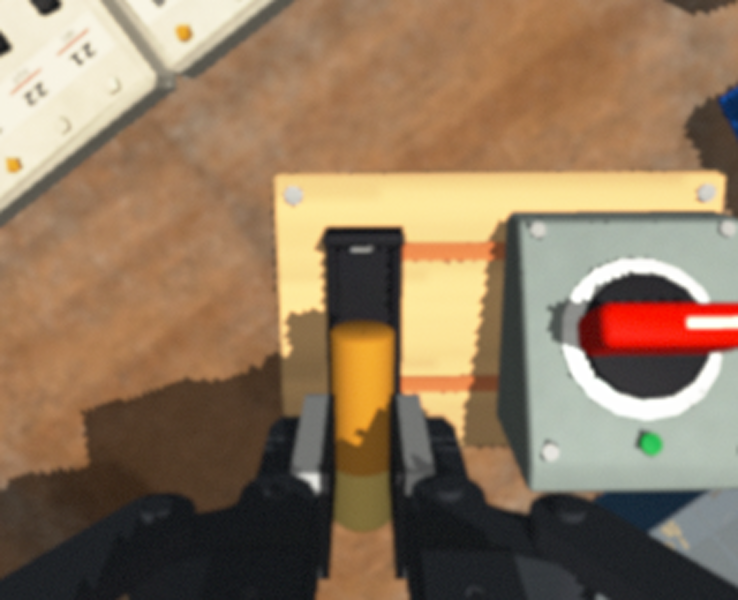

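The crop shows the cell held above the trough, rear face at crop (363,322). The holder's black end wall is at (365,235), with outer edges at 327 and 403. I compute the alignment from these.

```bash
python3 - <<'E'
from r import *
i,p,D,H,S,V=ana('w5.npz'); f=lambda x,y:(100+x/2.306,60+y/2.306)
Hc=S0-.045*ey
rel=lambda q:np.round([1e3*((q-Hc)@ex),1e3*((q-Hc)@ey),1e3*q[2]],1)
for nme,pt,z in [('wallL',(327,232),.021),('wallR',(403,232),.021),('railL',(328,300),.014),('railR',(401,300),.014),('wallouter top',(365,229),.021),('cornerL',(275,175),.006),('cornerR',(726,173),.006)]: print(nme,rel(plane(i,[f(*pt)],z)[0]))
for pt in [(363,324),(363,335),(363,350),(363,375),(363,390)]: print('cell depth',pt,rel(dep(i,[f(*pt)],D)[0]))
for y in (365,385): 
    for x in (332,394): print('cell edge',rel(plane(i,[f(x,y)],.09)[0]))
print('tcp',rel(now()[0]))
for y in (260,280,300): print('floor',rel(dep(i,[f(360,y)],D)[0]))
print('redwall z', rel(plane(np.load and dict(arm.camera_info('wrist'),origin=np.load('w1.npz')['o'],attitude=np.load('w1.npz')['a']),[(182.4,172.7)],.021)[0]))
E
```

```text
wallL [-33.1 -12.   21. ]
wallR [-33.2  11.8  21. ]
railL [ -8.9 -12.2  14. ]
railR [-9.  12.1 14. ]
wallouter top [-34.1  -0.1  21. ]
cornerL [-49.  -29.6   6. ]
cornerR [-50.8 118.5   6. ]
cell depth (363, 324) [-24.6  -0.7  86.2]
cell depth (363, 335) [-24.5  -0.7  93.2]
cell depth (363, 350) [-22.2  -0.7  96.4]
cell depth (363, 375) [-16.4  -0.7  96.2]
cell depth (363, 390) [-12.6  -0.6  95.5]
cell edge [-16.2  -7.6  90. ]
cell edge [-16.3   6.3  90. ]
cell edge [-11.3  -7.6  90. ]
cell edge [-11.4   6.4  90. ]
tcp [-0.7  1.  89.4]
floor [-21.6  -1.6   9.8]
floor [-14.9  -1.6  10.5]
floor [-8.1 -1.5 11.3]
redwall z [26.5  2.1 21. ]
```

Request:
servo_tool(motion=[[-0.01,0.01,0.15,0,0,0],[-0.01,0.01,0.35,0,0,0],[-0.01,0.01,0.55,0,0,0],[-0.01,0.01,0.55,0,0,0],[-0.01,0.01,0.55,0,0,0]])

```text
t: 9.07
tcp_pos: [0.5104, -0.0684, 0.034]
orientation: [[-0.416, 0.909, -0.005], [0.909, 0.416, 0.002], [0.004, -0.004, -1.0]]
wrist_force: [0.4, 0.2, -0.4]
gripper_width: 0.14
grip_force: 59.7
```

```bash
python3 - <<'E'
from r import *
i,p,d=cam('wrist'); np.savez('w6',p=p,d=d,o=i['origin'],a=i['attitude'])
save('w6.png',cv2.resize(p[100:320,160:360],(545,600),interpolation=cv2.INTER_CUBIC))
i,p,D,H,S,V=ana('w6.npz'); Hc=S0-.045*ey
rel=lambda q:np.round([1e3*((q-Hc)@ex),1e3*((q-Hc)@ey),1e3*q[2]],1)
print('tcp',rel(now()[0]),arm.get_obs()['t'])
m=[c for c in comps((H>8)&(H<25)&(S>150)&(V>120),100) if 230<c[1][0]<290]
for st,ce,mm in m:
    ys,xs=np.nonzero(mm); print(st,ce); 
    for y in (st[1]+10,st[1]+20): 
        r=xs[ys==y]; print(rel(plane(i,[(r.min()-.5,y)],now()[0][2]+.001)[0]),rel(plane(i,[(r.max()+.5,y)],now()[0][2]+.001)[0]),rel(dep(i,[(r.mean(),y)],D)[0]))
    print('rear',rel(dep(i,[(ce[0],st[1]+3)],D)[0]))
E
```

```text
tcp [ 0.6  1.  34.8] 9.1167
[ 244  201   27   53 1144] [256.2229 223.7369]
[-19.8  -8.4  35.8] [-19.8   5.3  35.8] [-21.5  -1.6  40.4]
[-14.3  -8.5  35.8] [-14.4   5.4  35.8] [-16.3  -1.5  40.6]
rear [-24.2  -2.   37.5]
```

View pics/w6.png

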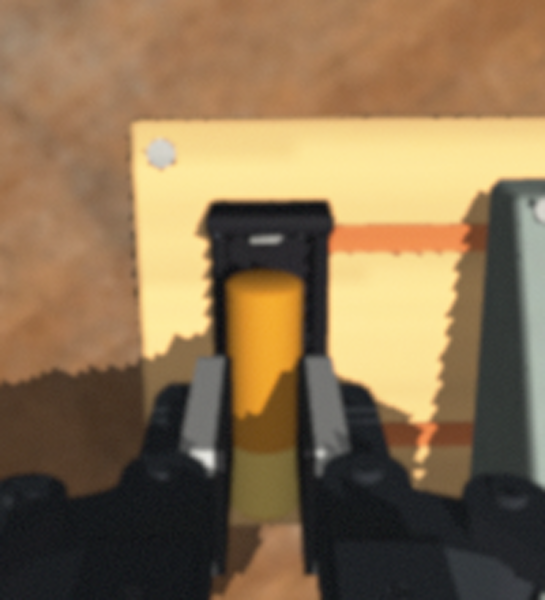

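The crop shows the cell (x 228 to 304) between the rails (214 to 328), seeming slightly left. I quantify the offset.

```bash
python3 - <<'E'
from r import *
i,p,D,H,S,V=ana('w6.npz'); f=lambda x,y:(160+x/2.7248,100+y/2.7248); Hc=S0-.045*ey
rel=lambda q:np.round([1e3*((q-Hc)@ex),1e3*((q-Hc)@ey),1e3*q[2]],1)
for pt,z in [((207,208),.021),((332,208),.021),((212,300),.014),((328,300),.014),((134,122),.006)]: print(rel(plane(i,[f(*pt)],z)[0]))
for x in range(200,345,6): print(x,rel(dep(i,[f(x,250)],D)[0]), rel(dep(i,[f(x,320)],D)[0]))
E
```

```text
[-34.2 -13.1  21. ]
[-34.3  11.8  21. ]
[-12.2 -12.8  14. ]
[-12.3  12.1  14. ]
[-49.1 -29.3   6. ]
200 [-21.2 -15.8   6.7] [ -4.6 -16.1   6.5]
206 [-21.2 -14.5   6.6] [ -4.7 -14.7   6.8]
212 [-23.5 -12.6  14.4] [ -4.8 -13.4   7. ]
218 [-23.4 -11.4  14.2] [ -8.1 -11.5  15.3]
224 [-23.9 -10.   15.7] [ -7.9 -10.2  14.8]
230 [-72.6  -1.4 177.5] [-16.6  -7.9  36.8]
236 [-22.2  -7.8   9.9] [-17.5  -6.7  38.8]
242 [-22.2  -6.5   9.8] [-17.9  -5.6  39.8]
248 [-22.1  -5.2   9.5] [-17.9  -4.5  39.9]
254 [-22.2  -3.9  10. ] [-18.4  -3.4  41.1]
260 [-22.6  -2.6  11.1] [-18.4  -2.3  41.2]
266 [-22.3  -1.3  10.2] [-18.9  -1.2  42.3]
272 [-22.1   0.    9.6] [-18.3  -0.2  40.8]
278 [-22.5   1.3  10.8] [-17.8   1.   39.5]
284 [-22.3   2.6  10.1] [-17.9   2.   39.7]
290 [-22.5   3.9  10.8] [-17.5   3.2  38.8]
296 [-22.1   5.2   9.4] [-16.9   4.3  37.3]
302 [-22.    6.5   8.9] [-15.5   5.6  33.6]
308 [-22.3   7.8  10.1] [-6.3  8.1 10.5]
314 [-23.6   8.8  14.2] [-8.   9.1 14.7]
320 [-23.7  10.1  14.5] [-8.1 10.4 14.9]
326 [-23.7  11.3  14.7] [-8.  11.7 14.7]
332 [-21.6  13.2   7.6] [-4.7 13.8  6.4]
338 [-21.7  14.5   7.9] [-4.8 15.1  6.6]
344 [-21.7  15.8   8. ] [-4.9 16.4  6.7]
```

Request:
servo_tool(motion=[[0,0.01,0.04,0,0,0],[0,0.01,0.08,0,0,0],[0,0.01,0.12,0,0,0],[0,0.01,0.12,0,0,0],[0,0.01,0.12,0,0,0]])

```text
t: 9.53
tcp_pos: [0.5114, -0.0687, 0.0225]
orientation: [[-0.415, 0.91, -0.004], [0.91, 0.415, 0.002], [0.003, -0.003, -1.0]]
wrist_force: [0.7, 0.2, 0.4]
gripper_width: 0.145
grip_force: 59.7
```

```bash
cat > v.py <<'E'
from r import *
import sys
i,p,d=cam('wrist'); np.savez('w7',p=p,d=d,o=i['origin'],a=i['attitude'])
i,p,D,H,S,V=ana('w7.npz'); Hc=S0-.045*ey; R=lambda q:1e3*np.array([(q-Hc)@ex,(q-Hc)@ey,q[2]])
o=arm.get_obs(); print('tcp',R(now()[0]),o['t'],o['wrist_force'])
ys,xs=np.mgrid[100:260,200:330]; q=dep(i,np.c_[xs.ravel(),ys.ravel()],D); r=np.c_[(q-Hc)@ex,(q-Hc)@ey,q[:,2]]*1e3
col=np.array([H[ys,xs].ravel(),S[ys,xs].ravel(),V[ys,xs].ravel()]).T
cell=(col[:,0]>8)&(col[:,0]<25)&(col[:,1]>150)&(col[:,2]>100)&(abs(r[:,1])<11)&(abs(r[:,0])<32)
print('cell y',np.percentile(r[cell,1],[2,98]),'x rear',np.percentile(r[cell,0],2),'top z',np.percentile(r[cell,2],95))
hold=(col[:,2]<80)&(abs(r[:,1])<18)&(r[:,0]>-31)&(r[:,0]<-14)&(r[:,2]>11)&(r[:,2]<17)
print('holder rails y',np.percentile(r[hold,1],[2,98]))
E
python3 v.py
```

```text
tcp [ 0.8202  1.2605 22.5983] 9.5833 [-0.1759 -0.1835 -1.0093]
cell y [-6.9402  5.4372] x rear -23.437570066076763 top z 30.022173018944272
holder rails y [-12.6817  11.062 ]
```

Request:
servo_tool(motion=[[0,0,0.02,0,0,0],[0,0,0.04,0,0,0],[0,0,0.06,0,0,0],[0,0,0.06,0,0,0],[0,0,0.06,0,0,0]])

```text
t: 10.0
tcp_pos: [0.5116, -0.0688, 0.0169]
orientation: [[-0.415, 0.91, -0.003], [0.91, 0.415, 0.002], [0.003, -0.002, -1.0]]
wrist_force: [0.2, -0.5, 5.4]
gripper_width: 0.141
grip_force: 60.4
```

```bash
python3 v.py
```

```text
tcp [ 0.8323  1.3226 16.8985] 10.05 [-0.7681  0.6011  6.0656]
cell y [-6.9186  5.5757] x rear -23.30621910669219 top z 24.50304325367483
holder rails y [-12.6677  11.2562]
```

Request:
servo_tool(motion=[[-0.01,0,0,0,0,0],[-0.02,0,0,0,0,0],[-0.02,0,0,0,0,0]])

```text
t: 10.3
tcp_pos: [0.5116, -0.0688, 0.0169]
orientation: [[-0.416, 0.909, -0.005], [0.909, 0.416, 0.004], [0.005, -0.003, -1.0]]
wrist_force: [-2.5, 5.4, 8.0]
gripper_width: 0.142
grip_force: 60.7
```

Request:
servo_tool(motion=[[-0.01,0,0,0,0,0],[-0.01,0,0,0,0,0],[-0.01,0,0,0,0,0]])

```text
t: 10.55
tcp_pos: [0.5117, -0.0692, 0.0169]
orientation: [[-0.417, 0.909, -0.005], [0.909, 0.417, 0.004], [0.006, -0.003, -1.0]]
wrist_force: [-2.9, 4.3, 7.8]
gripper_width: 0.138
grip_force: 60.8
```

```bash
python3 v.py
```

```text
tcp [ 1.3591  1.3384 16.891 ] 10.6 [-2.1257  4.7778  7.9578]
cell y [-6.8207  5.5665] x rear -22.86172966714675 top z 24.419522759593754
holder rails y [-12.6923  11.2563]
```

Request:
servo_tool(motion=[[-0.02,0,-0.01,0,0,0],[-0.02,0,-0.01,0,0,0],[-0.02,0,-0.01,0,0,0],[-0.02,0,-0.01,0,0,0],[-0.02,0,-0.01,0,0,0]])

```text
t: 11.02
tcp_pos: [0.5122, -0.0703, 0.0171]
orientation: [[-0.417, 0.909, -0.007], [0.909, 0.417, 0.005], [0.007, -0.004, -1.0]]
wrist_force: [-1.9, 6.5, 1.8]
gripper_width: 0.142
grip_force: 60.0
```

```bash
python3 v.py; python3 - <<'E'
from r import *
p=np.load('w7.npz')['p']; save('w7.png',cv2.resize(p[120:300,180:340],(533,600),interpolation=cv2.INTER_CUBIC))
E
```

```text
tcp [ 2.4906  1.2349 17.0976] 11.0667 [-1.4303  6.0966  2.1746]
cell y [-7.2612  5.4665] x rear -21.72396316106101 top z 24.657620678875727
holder rails y [-12.8017  11.1777]
```

View pics/w7.png

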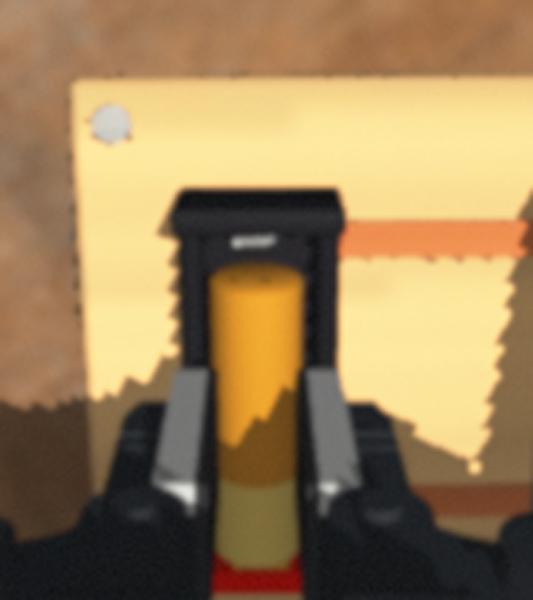

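The gold end meets the red wall at crop (257,570), and about 6 N of contact force confirms it. Releasing and backing off.

Request:
servo_tool(motion=[[0,0,0,0,0,0],[0,0,0,0,0,0],[0,0,0,0,0,0]], hand=0.4)

```text
t: 11.32
tcp_pos: [0.5138, -0.0739, 0.0174]
orientation: [[-0.415, 0.91, -0.003], [0.91, 0.415, 0.001], [0.002, -0.002, -1.0]]
wrist_force: [0.5, -0.4, 0.0]
gripper_width: 0.396
grip_force: 0.0
```

Request:
servo_tool(motion=[[0,0,-0.15,0,0,0],[0,0,-0.45,0,0,0],[0,0,-0.8,0,0,0],[0,0,-0.95,0,0,0],[0,0,-0.95,0,0,0]])

```text
t: 11.73
tcp_pos: [0.5166, -0.0745, 0.116]
orientation: [[-0.414, 0.91, 0.004], [0.91, 0.414, 0.0], [-0.001, 0.004, -1.0]]
wrist_force: [0.4, 0.1, -0.6]
gripper_width: 0.398
grip_force: 0.0
```

```bash
python3 v.py; python3 - <<'E'
from r import *
i,p,D,H,S,V=ana('w7.npz'); Hc=S0-.045*ey; R=lambda q:1e3*np.array([(q-Hc)@ex,(q-Hc)@ey,q[2]])
m=[c for c in comps((H>8)&(H<32)&(S>90)&(V>60),100)]
ys,xs=np.mgrid[60:330,180:340]; q=dep(i,np.c_[xs.ravel(),ys.ravel()],D); r=np.c_[(q-Hc)@ex,(q-Hc)@ey,q[:,2]]*1e3
for a in range(-36,38,3):
    k=(abs(r[:,0]-a)<1)&(abs(r[:,1])<3)&(r[:,2]<40); print(a,round(float(np.median(r[k,2])),1) if k.any() else None,end='; ')
plan([(P1+.065*n,toolR(-n,-up))])
E
```

```text
tcp [  7.3994   2.5264 114.2249] 11.7833 [-0.4829 -0.1935  0.2125]
cell y [-7.6907  6.5272] x rear -21.58615844883564 top z 24.49232279133042
holder rails y [-12.4217  10.4572]
-36 6.7; -33 14.4; -30 21.8; -27 18.3; -24 9.6; -21 20.4; -18 23.6; -15 23.7; -12 23.8; -9 23.7; -6 23.3; -3 23.5; 0 23.9; 3 23.9; 6 23.8; 9 23.8; 12 23.6; 15 23.6; 18 23.9; 21 23.6; 24 23.6; 27 21.0; 30 21.8; 33 20.6; 36 None; [0.14, 0.27, 0.05, 0.16, -0.16, -0.65] rows 4.33
[0.0, 0.3, 0.0, 0.15, -0.15, -0.65] rows 4.30
[-0.15, 0.27, -0.02, 0.16, -0.16, -0.66] rows 4.39
   at [ 0.5698 -0.0019  0.0995] err mm [ 0.0616 -0.0481  0.0527]
```

The cell is flat: its top is level at about 23.7 mm above the worktop along its length, and the gold end is at the red wall. Now back to the isolator.

Request:
servo_tool(motion=[[0.14,0.27,0.05,0.16,-0.16,-0.65],[0.14,0.27,0.05,0.16,-0.16,-0.65],[0.14,0.27,0.05,0.16,-0.16,-0.65],[0.14,0.27,0.05,0.16,-0.16,-0.65],[0.14,0.27,0.05,0.16,-0.16,-0.65]], hand=0.5)

```text
t: 12.2
tcp_pos: [0.5318, -0.0479, 0.1058]
orientation: [[-0.813, 0.582, -0.023], [0.577, 0.798, -0.173], [-0.082, -0.154, -0.985]]
wrist_force: [-0.9, 0.8, 0.3]
gripper_width: 0.498
grip_force: 0.0
```

Request:
servo_tool(motion=[[0,0.3,0,0.15,-0.15,-0.65],[0,0.3,0,0.15,-0.15,-0.65],[0,0.3,0,0.15,-0.15,-0.65],[0,0.3,0,0.15,-0.15,-0.65],[0,0.3,0,0.15,-0.15,-0.65]])

```text
t: 12.62
tcp_pos: [0.5489, -0.0247, 0.1015]
orientation: [[-0.993, 0.113, 0.043], [0.094, 0.943, -0.319], [-0.077, -0.312, -0.947]]
wrist_force: [-1.0, -0.5, 0.8]
gripper_width: 0.504
grip_force: 0.0
```

Request:
servo_tool(motion=[[-0.15,0.27,-0.02,0.16,-0.16,-0.66],[-0.15,0.27,-0.02,0.16,-0.16,-0.66],[-0.15,0.27,-0.02,0.16,-0.16,-0.66],[-0.15,0.27,-0.02,0.16,-0.16,-0.66],[-0.15,0.27,-0.02,0.16,-0.16,-0.66]])

```text
t: 13.03
tcp_pos: [0.5667, -0.001, 0.0965]
orientation: [[-0.908, -0.376, 0.183], [-0.418, 0.81, -0.411], [0.007, -0.45, -0.893]]
wrist_force: [-1.7, 0.6, 0.0]
gripper_width: 0.501
grip_force: 0.0
```

Request:
servo_tool(motion=[[0,0,0,0,0,0],[0,0,0,0,0,0],[0,0,0,0,0,0]])

```text
t: 13.28
tcp_pos: [0.5684, -0.0018, 0.0975]
orientation: [[-0.911, -0.369, 0.183], [-0.412, 0.813, -0.411], [0.003, -0.45, -0.893]]
wrist_force: [0.7, 0.1, -0.1]
gripper_width: 0.504
grip_force: 0.0
```

```bash
python3 - <<'E'
from g import *
print(now()[0])
plan([(P1+.040*n,toolR(-n,-up)),(P1+.0105*n,toolR(-n,-up))])
E
```

```text
[ 0.5684 -0.0018  0.0975]
[-0.01, -0.02, 0.24, 0.01, -0.0, 0.0] rows 0.58
   at [ 0.5745 -0.0129  0.077 ] err mm [0.0827 0.5941 0.2955]
[-0.0, 0.0, 0.29, -0.0, -0.0, 0.0] rows 0.70
   at [ 0.5799 -0.025   0.0512] err mm [ 0.2023  0.4927 -0.1937]
```

Request:
servo_tool(motion=[[-0.01,-0.01,0.14,0,0,0],[-0.01,-0.01,0.28,0,0,0],[-0.01,-0.01,0.42,0,0,0],[-0.01,-0.01,0.52,0,0,0],[-0.01,-0.01,0.52,0,0,0]])

```text
t: 13.7
tcp_pos: [0.5786, -0.0246, 0.0503]
orientation: [[-0.911, -0.37, 0.181], [-0.412, 0.812, -0.413], [0.006, -0.451, -0.893]]
wrist_force: [0.7, 1.0, 0.6]
gripper_width: 0.502
grip_force: 0.0
```

```bash
python3 - <<'E'
from g import *
p,Q=now(); print(p,'rel',[round(float((p-P1)@a)*1e3,1) for a in (ey,up,n)],arm.get_obs()['wrist_force'])
E
```

```text
[ 0.5786 -0.0246  0.0503] rel [-1.4, -0.8, 10.0] [0.7361 0.9733 0.6409]
```

Request:
servo_tool(motion=[[-0.01,0,0,0,0,0],[-0.01,0,0,0,0,0],[-0.01,0,0,0,0,0],[-0.01,0,0,0,0,0]], hand=0)

```text
t: 14.03
tcp_pos: [0.5806, -0.0222, 0.0526]
orientation: [[-0.91, -0.372, 0.185], [-0.415, 0.812, -0.411], [0.002, -0.451, -0.893]]
wrist_force: [0.1, -0.2, 3.5]
gripper_width: 0.127
grip_force: 60.3
```

Request:
servo_tool(motion=[[0,0,0,0,0,0.14],[0,0,0,0,0,0.28],[0,0,0,0,0,0.42],[0,0,0,0,0,0.56],[0,0,0,0,0,0.7]])

```text
t: 14.45
tcp_pos: [0.5807, -0.0221, 0.0525]
orientation: [[-0.969, 0.163, 0.186], [0.075, 0.909, -0.41], [-0.236, -0.384, -0.893]]
wrist_force: [-0.5, 0.1, 2.9]
gripper_width: 0.118
grip_force: 60.3
```

Request:
servo_tool(motion=[[0,0,0,0,0,0.14],[0,0,0,0,0,0.28],[0,0,0,0,0,0.42],[0,0,0,0,0,0.56],[0,0,0,0,0,0.7]])

```text
t: 14.87
tcp_pos: [0.5808, -0.022, 0.0525]
orientation: [[-0.741, 0.646, 0.186], [0.539, 0.736, -0.41], [-0.402, -0.204, -0.893]]
wrist_force: [-0.1, 0.1, 2.9]
gripper_width: 0.121
grip_force: 60.3
```

Request:
servo_tool(motion=[[0,0,0,0,0,0.14],[0,0,0,0,0,0.28],[0,0,0,0,0,0.42],[0,0,0,0,0,0.56],[0,0,0,0,0,0.62]])

```text
t: 15.28
tcp_pos: [0.5808, -0.022, 0.0525]
orientation: [[-0.354, 0.917, 0.186], [0.82, 0.399, -0.41], [-0.45, 0.007, -0.893]]
wrist_force: [1.2, -1.4, 4.0]
gripper_width: 0.118
grip_force: 60.8
```

Request:
servo_tool(motion=[[0,0,0,0,0,0],[0,0,0,0,0,0],[0,0,0,0,0,0]], hand=0.5)

```text
t: 15.53
tcp_pos: [0.5799, -0.0218, 0.0516]
orientation: [[-0.359, 0.915, 0.184], [0.818, 0.404, -0.41], [-0.45, 0.003, -0.893]]
wrist_force: [0.4, 0.3, -0.5]
gripper_width: 0.501
grip_force: 0.0
```

Request:
servo_tool(motion=[[0,0,-0.3,0,0,0],[0,0,-0.7,0,0,0],[0,0,-1,0,0,0],[0,0,-1,0,0,0],[0,0,-1,0,0,0]])

```text
t: 15.95
tcp_pos: [0.5623, 0.0203, 0.1422]
orientation: [[-0.359, 0.914, 0.187], [0.818, 0.405, -0.408], [-0.449, 0.006, -0.893]]
wrist_force: [-0.1, -0.6, -0.0]
gripper_width: 0.502
grip_force: 0.0
```

```bash
python3 - <<'E'
from r import *
i,p,d=cam('wrist'); save('z.png',cv2.resize(p[30:260,100:420],(800,575),interpolation=cv2.INTER_CUBIC)); print(arm.get_obs()['t'],now()[0])
E
```

```text
16.0 [0.5615 0.0192 0.1411]
```

View pics/z.png

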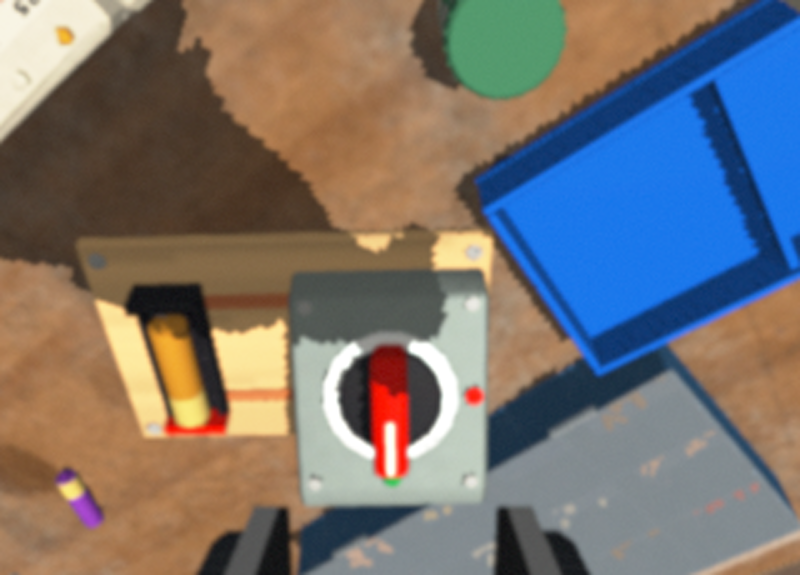

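The final view shows the pointer at the green dot (392,480). The orange cell lies in the holder (178,375) with its gold end at the red wall (195,420), and the gripper is clear of everything.

```bash
python3 -c "
from rig import arm
print(arm.sign_off())"
```

```text
the job is handed in; nothing more can be done
None
```

I turned the isolator off, laid the orange cell flat in the holder with its gold end at the red wall and let go of it, then turned the isolator back on; I handed the job in at about 16 s, and the black cell and paint pots were not touched.

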